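# Restock the reagent bottle lanes, oldest to the front

### The arm

A 7-joint arm with a two-finger parallel gripper is mounted at the origin on a cart in front of the work surface, level with it; the furniture and walls round the work are solid. World frame = base frame: x ahead of the robot, y to its left, z up, the work surface at z = 0. Lengths are in m, angles in rad, forces in N, time in s.
With the tool pointing down it reaches from about 0.4 to 0.875 m from the base axis. Payload 19.3 kg.
Tool frame: the origin (TCP) lies on the centre line of the jaws, within the pads' length; the fingertips stand 14 mm ahead of it and the grasp point (between the pads) lies 5 mm behind it; y points along the fingers, x is the direction in which the jaws open and shut, and the axes are right-handed (so a half turn about y gives the same grasp; the last joint's range is limited). The gripper opens to 85 mm and grips with 20 to 120 N. Pads are 22 mm wide; open, the fingers measure 114 mm over their backs; the gripper's body (76 mm by 85 mm) begins 54 mm behind the grasp point. The pads swing forward as they close: fully open they stand 13 mm farther back than shut.
Start: joints at [1.159, 0.521, -0.036, 1.599, 0.021, 1.021, -0.113], TCP at [0.209, -0.589, 0.245] pointing down, gripper open.
Joint ranges: [-2.91, 2.91], [-0.3, 2.13], [-1.5, 1.42], [0.17, 2.43], [-1.26, 4.41], [0.16, 1.93], [-2.52, 2.52]. Speed limits (rad/s): [1.89, 1.89, 2.39, 2.39, 3.01, 3.01, 3.01].

### API

Orientations are given as [roll, pitch, yaw] about the fixed x, y, z axes, in that order (R = Rz(yaw) Ry(pitch) Rx(roll)).
In Python, from workcell import monitor, grab_frame, workorder gives the robot as it stands.
- The arm moves only by the tool drive_tool, never from a script. Its argument "steps" is one flat list of numbers, 5 for each row, row after row: the finger opening in mm, from 0 to 85.4, then the shift along the world's x, y, z in mm, then the turn about the world's z in degrees. In form: [fingers, tx, ty, tz, twist, fingers, tx, ty, tz, twist, ...]. A call has exactly 5 rows; each row shifts and turns the commanded pose from where the row before left it; what a row does not reach is not made up. A row lasts 1/12 s, in which the tool goes at most 41.7 mm and 7.16 degrees, less where a joint would pass 70% of its speed; a pose out of reach is approached as far as the arm can. A call is refused whole if a number of a shift passes 41.7 or a number of a turn 7.16, either way. A call with a gripper value outside its range is refused whole. The fingers move at their own pace and stop on an object; "grip_force" is the grip in N (left out, the last holds). Time passes only in rows, so rows that do not move let the fingers close, or fill a call up. It gives the time, the measured TCP pose, the force and the opening at its end, in the units of the state.
- monitor.observe(): the state, without advancing time (a new reading comes with each control period).
- grab_frame(name): name is "scene" or "top" or "wrist"; returns a dict with "frame" (420x560x3 uint8, red, green, blue), "vertical_fov" (degrees; the focal length in pixels is half the picture's height over the tangent of half this angle, whatever the lens; pixels are square), "cx", "cy" (the principal point, pixels), "xyz" and "orientation" of the camera in the world. Camera axes: x right, y down, z forward; pixel columns grow to the right and rows downward; lengths in m; the calibration is good to about 2 mm. A picture is of the moment at which its call begins. There is no depth.
- workorder.job_done(): hands the job in, once; it reports no verdict.
The state is a dict: "clock": time; "qpos": joint angles; "qd": joint speeds; "joint_efforts": joint torques, N m; "position": TCP position; "tool_rot": TCP orientation; "force": force on the tool from outside, world axes, zero at the start; "moment": the same for the moment, N m; "grip_width": finger opening in m.
Only numpy, scipy, OpenCV 4.12 (cv2) and the standard library are available. Lean on these libraries where they do the work, as an engineer would, in place of code of your own. Each camera call takes 0.05 s, during which the arm holds its last target. There are 200 camera calls.

### The job

Restock the two reagent lanes first-in-first-out: in each lane move the old bottle already standing there forward to the front stop (the end nearest the robot), and only then load the new bottles of the same kind from the bench behind it. The small white bottles go into the narrow lane and the larger amber ones into the wide lane; set every bottle down gently, never drop it, so that all finish standing upright on the lane floors. Do not knock over any bottle, and leave everything else on the bench where it is.

Things in the scene. Friction and masses are not known exactly. Their poses are not given: they have to be found in the camera images.
- lane_narrow: Narrow lane for three white bottles: fixed grey sheet-metal tray, inside 180 mm long, 65 mm wide. Floor 4 mm above the table; side walls and front stop 2.5 mm thick, 26 mm high over the table, rear wall 36 mm. Origin: centre of its underside; x runs from front to rear, y across, z up. The front (-x, towards the robot), where bottles are taken out, has a black ticket holder. Inner face of the front stop at x = -90 mm.
- lane_wide: Wide lane for two amber bottles: fixed grey sheet-metal tray, inside 156 mm long, 82 mm wide. Floor 4 mm above the table; side walls and front stop 2.5 mm thick, 26 mm high over the table, rear wall 36 mm. Origin: centre of its underside; x runs from front to rear, y across, z up. The front (-x, towards the robot), where bottles are taken out, has a black ticket holder. Inner face of the front stop at x = -78 mm.
- white_old: White plastic screw-cap reagent bottle, 51 mm in diameter, 96 mm tall, with a 40 mm cap above 76 mm; about 0.15 kg. Origin: centre of its underside, z up. The old one: at the start it stands in the narrow lane, in the middle or rear of it.
- amber_old: Brown (amber) reagent bottle, 66 mm in diameter, 137 mm tall, about 0.33 kg; the sloping shoulder ends in a screw cap 37 mm in diameter that reaches from 113 mm to 137 mm above the underside and can be gripped. Origin: centre of its underside, z up. The old one: at the start it stands in the rear half of the wide lane.
- white_new_1: White plastic screw-cap reagent bottle, 51 mm in diameter, 96 mm tall, with a 40 mm cap above 76 mm; about 0.15 kg. Origin: centre of its underside, z up. A new one: it stands on the bench to the right of the lanes.
- white_new_2: White plastic screw-cap reagent bottle, 51 mm in diameter, 96 mm tall, with a 40 mm cap above 76 mm; about 0.15 kg. Origin: centre of its underside, z up. A new one like white_new_1, on the bench; either may go in front of the other.
- amber_new: Brown (amber) reagent bottle, 66 mm in diameter, 137 mm tall, about 0.33 kg; the sloping shoulder ends in a screw cap 37 mm in diameter that reaches from 113 mm to 137 mm above the underside and can be gripped. Origin: centre of its underside, z up. The new one: it stands on the bench to the right of the lanes.
- beaker: Bystander: an empty clear plastic beaker, 61 x 67 mm at the rim with a pouring lip, 82 mm tall, standing among the new bottles. Origin: centre of its underside.
- stopper: Bystander: a red-brown rubber stopper, 32 mm in diameter at its wide top, 26 mm tall, standing among the new bottles. Origin: centre of its underside.
- wash_bottle: Bystander: a clear squeeze wash bottle with a bent jet, 60 mm in diameter, 180 mm tall, at the back of the bench behind the lanes. Origin on the table under it, its body's axis 24 mm along its own y.
Things that resemble listed ones, but are neither listed nor needed, are in the scene too. Leave any yellow look-alike of the white_old alone.

How it is judged:
At the end, for the whole second after the job is handed in: All three white bottles stand in the narrow lane and both amber bottles in the wide lane, on the lane floors (underside less than 15 mm above the table), upright within 0.1 rad, released and at rest, with each lane's old bottle foremost and less than 15 mm from its front stop (z of each of white_old, white_new_1, white_new_2 in the frame of lane_narrow below 0.015 m and y of white_old in the frame of lane_narrow between -0.0325 and 0.0325 m and x of white_old in the frame of lane_narrow between -0.09 and 0.09 m and angle between each of white_old, white_new_1, white_new_2, amber_old, amber_new's own z axis and vertical below 0.1 rad and linear speed of each of white_old, white_new_1, white_new_2, amber_old, amber_new below 0.02 m/s and contact force between each of white_old, white_new_1, white_new_2, amber_old, amber_new and the fingers below 0.1 N and y of white_new_1 in the frame of lane_narrow between -0.0325 and 0.0325 m and x of white_new_1 in the frame of lane_narrow between -0.09 and 0.09 m and y of white_new_2 in the frame of lane_narrow between -0.0325 and 0.0325 m and x of white_new_2 in the frame of lane_narrow between -0.09 and 0.09 m and z of each of amber_old, amber_new in the frame of lane_wide below 0.015 m and y of amber_old in the frame of lane_wide between -0.041 and 0.041 m and x of amber_old in the frame of lane_wide between -0.078 and 0.078 m and y of amber_new in the frame of lane_wide between -0.041 and 0.041 m and x of amber_new in the frame of lane_wide between -0.078 and 0.078 m and x of white_old in the frame of lane_narrow below -0.0495 m and x of amber_old in the frame of lane_wide below -0.03 m); the robot touches nothing.
It fails at once if a new bottle stands in the narrow lane while that lane's old bottle is not at the front stop ((z of white_new_1 in the frame of lane_narrow below 0.015 m and y of white_new_1 in the frame of lane_narrow between -0.0325 and 0.0325 m and x of white_new_1 in the frame of lane_narrow between -0.09 and 0.09 m and x of white_old in the frame of lane_narrow above -0.0445 m) or (z of white_new_2 in the frame of lane_narrow below 0.015 m and y of white_new_2 in the frame of lane_narrow between -0.0325 and 0.0325 m and x of white_new_2 in the frame of lane_narrow between -0.09 and 0.09 m and x of white_old in the frame of lane_narrow above -0.0445 m)).
It fails at once if a new bottle stands in the wide lane while that lane's old bottle is not at the front stop (z of amber_new in the frame of lane_wide below 0.015 m and y of amber_new in the frame of lane_wide between -0.041 and 0.041 m and x of amber_new in the frame of lane_wide between -0.078 and 0.078 m and x of amber_old in the frame of lane_wide above -0.025 m).
It fails at once if a bottle is knocked over (angle between any of white_old, white_new_1, white_new_2, amber_old, amber_new's own z axis and vertical above 0.7 rad).
It fails at once if a bottle is dropped: out of the fingers it falls or flies faster than 0.6 m/s (a fall of about 18 mm) ((linear speed of white_old above 0.6 m/s and contact force between white_old and the fingers below 0.1 N) or (linear speed of white_new_1 above 0.6 m/s and contact force between white_new_1 and the fingers below 0.1 N) or (linear speed of white_new_2 above 0.6 m/s and contact force between white_new_2 and the fingers below 0.1 N) or (linear speed of amber_old above 0.6 m/s and contact force between amber_old and the fingers below 0.1 N) or (linear speed of amber_new above 0.6 m/s and contact force between amber_new and the fingers below 0.1 N)).
It fails at once if the beaker, stopper or wash bottle is shifted by more than 25 mm or knocked over (distance of any of beaker, stopper, wash_bottle from where it was at the start of the episode above 0.025 m or angle between any of beaker, stopper, wash_bottle's own z axis and vertical above 0.5 rad).
It also fails if it takes over 102 s, if anything falls off the work surface, if the arm or the gripper's body presses on something with over 40 N, if the wrist force passes 120 N, or if a joint passes its speed limit or range.

## Working session

There is one attempt and no reset: what is moved stays moved. The work goes in short steps, Python scripts to look and compute and a tool call to move; the robot and the scene stay as the last step left them, time stands still between calls to the robot, and variables do not carry over. Pictures are saved under pics/ and viewed, about 12 in all and at most 16, crops included, and the job is handed in when it is done.

Besides the shell and the picture viewer there is one more tool, called after "Request:" as name(argument=value, ...), one argument or row to a line, values as JSON. drive_tool: Moves the arm, as the interface text tells. Its arguments: {"type":"object","properties":{"steps":{"type":"array"},"grip_force":{"type":"number"}},"required":["steps"]}

```bash
ls; mkdir -p pics; python3 - <<'E'
from workcell import monitor, grab_frame
import cv2
print(monitor.observe())
for n in ("scene","top"):
    f=grab_frame(n); cv2.imwrite(f"pics/{n}0.png",f["frame"][:,:,::-1]); print({k:v for k,v in f.items() if k!="frame"})
E
```

```text
pics
{'clock': 0.0, 'qpos': array([ 1.15881823,  0.52204097, -0.03635076,  1.59997192,  0.02120781,
        1.02105575, -0.11278978]), 'qd': array([ 1.65495853e-03,  2.94885964e-04,  4.86021985e-04,  8.48591645e-05,
        2.20037006e-03, -1.33141898e-03, -4.92160046e-04]), 'joint_efforts': array([ 5.41414247e-04, -9.27118492e+01,  1.98040254e+00, -3.69943357e+01,
        1.80507096e-02,  7.89305835e-03,  1.55312456e-06]), 'position': array([ 0.20935782, -0.58858031,  0.24472157]), 'tool_rot': array([-1.57086657e+00,  1.08852087e-03, -1.22899433e+00]), 'force': array([ 0.08167074,  0.09711091, -0.18125512]), 'moment': array([ 0.00270171,  0.0009536 , -0.02304934]), 'grip_width': 0.0857543144249111}
{'vertical_fov': 46.190248370629924, 'cx': 286.39963329091063, 'cy': 215.50264435734172, 'xyz': array([ 0.20056755, -0.5664084 ,  0.78219448]), 'orientation': array([-2.40853045, -0.01277948, -0.63289589])}
{'vertical_fov': 47.25257118117405, 'cx': 277.42456434931114, 'cy': 212.81159161389274, 'xyz': array([ 0.56460678, -0.03068354,  1.08749447]), 'orientation': array([-3.07734424,  0.0153872 , -1.54407945])}
```

View pics/scene0.png

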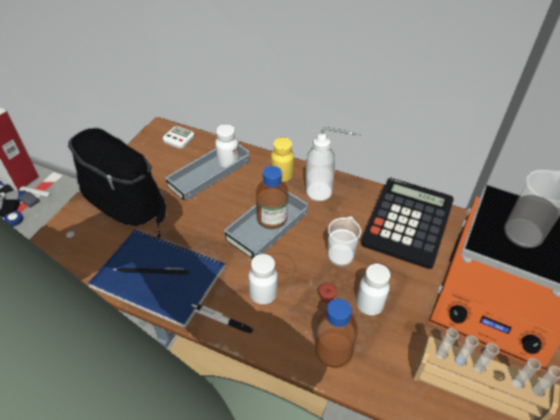

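View pics/top0.png

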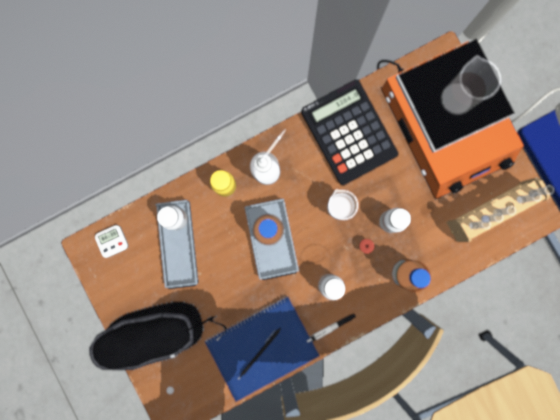

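The scene view shows the arm at bottom left, with the narrow lane holding the white bottle at (207,165) and the wide lane holding the amber bottle at (268,215). In the top view, the old bottles are white_old at (171,217) and amber_old at (268,229). The new bottles are white at (333,288) and (397,219), and amber with its cap at (420,277). The beaker is at (342,205), the stopper at (367,245), the wash bottle at (265,168) and the yellow look-alike at (222,182).

```bash
cat > h.py <<'E'
import numpy as np, cv2
from scipy.spatial.transform import Rotation as R
from workcell import monitor, grab_frame
def ray(f,u,v):
    fl=f["frame"].shape[0]/2/np.tan(np.radians(f["vertical_fov"])/2)
    d=R.from_euler("xyz",f["orientation"]).apply([(u-f["cx"])/fl,(v-f["cy"])/fl,1]); return np.array(f["xyz"]),d
def on_z(f,u,v,z):
    o,d=ray(f,u,v); return (o+d*(z-o[2])/d[2])[:2]
def proj(f,p):
    fl=f["frame"].shape[0]/2/np.tan(np.radians(f["vertical_fov"])/2)
    c=R.from_euler("xyz",f["orientation"]).inv().apply(np.array(p)-f["xyz"]); return np.array([f["cx"]+fl*c[0]/c[2],f["cy"]+fl*c[1]/c[2]])
def blobs(m,amin=30):
    n,l,s,c=cv2.connectedComponentsWithStats(m.astype(np.uint8)); return [(c[i],s[i]) for i in range(1,n) if s[i][4]>amin]
E
python3 - <<'E'
from h import *
f=grab_frame("top"); im=f["frame"]; hsv=cv2.cvtColor(im,cv2.COLOR_RGB2HSV); H,S,V=cv2.split(hsv)
for c,s in blobs((H>100)&(H<125)&(S>130)&(V>80)): print("blue",c.round(1),s,on_z(f,*c,.137).round(4))
for c,s in blobs((S<40)&(V>190),60): print("white",c.round(1),s,on_z(f,*c,.09).round(4))
for c,s in blobs((H>20)&(H<32)&(S>150)&(V>150),60): print("yellow",c.round(1),s,on_z(f,*c,.09).round(4))
for c,s in blobs((H>85)&(H<115)&(S>15)&(S<90)&(V>80)&(V<190),300): print("grey",c.round(1),s)
o=im.copy()
cv2.imwrite("pics/crop1.png",cv2.resize(im[150:320,140:450],None,fx=2.58,fy=2.58,interpolation=cv2.INTER_CUBIC)[:,:,::-1])
E
```

```text
blue [545.7 146. ] [ 521  111   39   86 1773] [ 0.7719 -0.5433]
blue [267.3 228. ] [259 220  17  17 230] [0.5947 0.0048]
blue [419.6 277.7] [410 269  20  18 269] [ 0.5053 -0.2962]
blue [262.1 349.2] [ 208  299  109  101 5463] [0.3582 0.0084]
white [497.   70.8] [489  60  14  24  97] [ 0.9401 -0.4684]
white [542.9  98.9] [526  88  34  26 126] [ 0.8819 -0.5637]
white [334.  106.2] [314  92  45  28 343] [ 0.8566 -0.1268]
white [283.2 102.2] [274  94  20  14 103] [ 0.8628 -0.0195]
white [263.1 115.6] [257 106  14  19 120] [0.833  0.0222]
white [266.5 167.3] [253 135  28  50 672] [0.7234 0.0118]
white [191.1 154.5] [177 144  32  25 250] [0.7467 0.1713]
white [341.7 204.9] [328 190  30  30 659] [ 0.6482 -0.1468]
white [132.4 195.4] [125 192  18   9  61] [0.6572 0.2914]
white [272.4 209.1] [263 204  18  14 124] [ 0.6357 -0.003 ]
white [175.  242.2] [ 157  207   34   73 1636] [0.5616 0.1978]
white [399.4 219.8] [388 208  23  24 388] [ 0.6204 -0.2666]
white [110.9 241.4] [ 95 226  33  32 617] [0.5596 0.3321]
white [272.1 255.5] [254 236  37  36 841] [ 0.5395 -0.0049]
white [334.3 288.8] [324 278  21  22 367] [ 0.4748 -0.1347]
yellow [224.2 185.3] [210 170  26  26 219] [0.6832 0.0992]
grey [179.2 249.5] [158 201  39  87 971]
grey [274.2 237.3] [246 200  51  79 936]
grey [313.9 375.5] [302 361  21  29 393]
```

View pics/crop1.png

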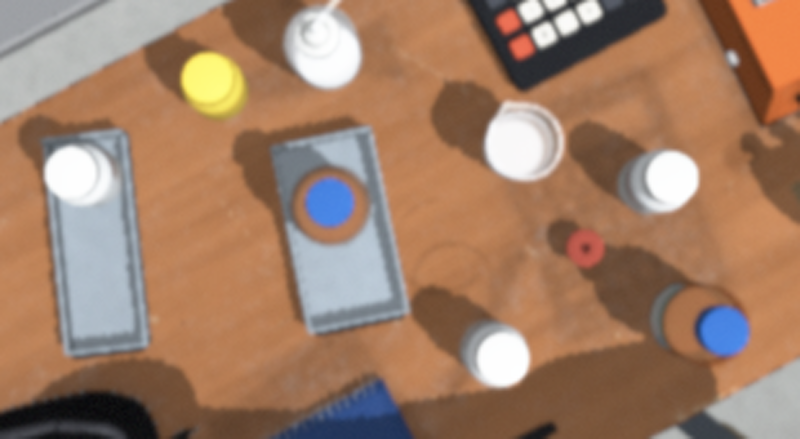

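The crop (scaled 2.58, origin (140,150)) shows all bottle caps and the corners of both lanes clearly. The lanes are turned slightly from the world x axis.

```bash
python3 - <<'E'
from h import *
f=grab_frame("top")
P=lambda u,v,z: on_z(f,140+u/2.58,150+v/2.58,z)
for n,L,c in (("narrow",.18,[(42,137),(126,131),(67,355),(148,347)]),("wide",.156,[(272,147),(371,127),(312,333),(408,313)])):
    q=[P(*p,z) for p,z in zip(c,(.036,.036,.026,.026))]
    rear=(q[0]+q[1])/2; fr=(q[2]+q[3])/2; d=rear-fr; yaw=np.arctan2(d[1],d[0])
    print(n,"len",np.linalg.norm(d).round(4),"widths",np.linalg.norm(q[0]-q[1]).round(4),np.linalg.norm(q[2]-q[3]).round(4),"yaw",np.degrees(yaw).round(1),"ctr",((rear+fr)/2).round(4),"rear",rear.round(4))
    ex=d/np.linalg.norm(d)
    C=(rear+fr)/2
    for t in ((-.062,-.008,.045) if L==.18 else (-.040,.033)): print(t,(C+ex*t).round(4))
for n,p,z in (("white_old",(73,173),.096),("wA",(500,358),.096),("wB",(671,180),.096),("amb_old",(330,203),.137),("amb_new",(723,330),.137),("beaker",(524,140),.082),("stopper",(586,248),.026),("yellow",(211,82),.096)): print(n,P(*p,z).round(4))
E
```

```text
narrow len 0.1861 widths 0.0722 0.0696 yaw 7.8 ctr [0.5577 0.2066] rear [0.6499 0.2192]
-0.062 [0.4963 0.1981]
-0.008 [0.5498 0.2055]
0.045 [0.6023 0.2127]
wide len 0.1615 widths 0.0861 0.0835 yaw 13.2 ctr [ 0.5739 -0.0024] rear [0.6525 0.016 ]
-0.04 [ 0.5349 -0.0115]
0.033 [0.606  0.0051]
white_old [0.6133 0.2125]
wA [ 0.4753 -0.1332]
wB [ 0.6201 -0.2667]
amb_old [0.5934 0.0036]
amb_new [ 0.5049 -0.2974]
beaker [ 0.6504 -0.1507]
stopper [ 0.5641 -0.2118]
yellow [0.6897 0.1038]
```

Request:
drive_tool(
  steps=[85, 19, 29.5, 0, -6.4, 85, 19, 29.5, 0, 0, 85, 19, 29.5, 0, 0, 85, 19, 29.5, 0, 0, 85, 19, 29.5, 0, 0],
  grip_force=50,
)

```text
clock: 0.62
position: [0.305, -0.4398, 0.2452]
tool_rot: [-1.571, 0.0, -1.341]
force: [0.7, -0.7, -0.2]
grip_width: 0.0851
```

Request:
drive_tool(
  steps=[85, 19, 29.5, 0, 0, 85, 19, 29.5, 0, 0, 85, 19, 29.5, 0, 0, 85, 19, 29.5, 0, 0, 85, 19, 29.5, 0, 0],
)

```text
clock: 1.03
position: [0.4, -0.2923, 0.2454]
tool_rot: [-1.571, -0.0, -1.341]
force: [1.1, -1.1, 0.5]
grip_width: 0.085
```

Request:
drive_tool(
  steps=[85, 19, 29.5, 0, 0, 85, 19, 29.5, 0, 0, 85, 19, 29.5, 0, 0, 85, 19, 29.5, 0, 0, 85, 19, 29.5, 0, 0],
)

```text
clock: 1.45
position: [0.4951, -0.1448, 0.2453]
tool_rot: [-1.571, -0.0, -1.341]
force: [0.2, -1.1, 0.3]
grip_width: 0.0849
```

Request:
drive_tool(
  steps=[85, 19, 29.5, 0, 0, 85, 19, 29.5, 0, 0, 85, 19, 29.5, 0, 0, 85, 19, 29.5, 0, 0, 85, 0, 0, 0, 0],
)

```text
clock: 1.87
position: [0.5729, -0.0215, 0.245]
tool_rot: [-1.569, 0.003, -1.334]
force: [-1.8, 2.2, -0.4]
grip_width: 0.085
```

```bash
python3 - <<'E'
from h import *
f=grab_frame("wrist"); im=f["frame"]; cv2.imwrite("pics/w1.png",im[:,:,::-1])
print({k:v for k,v in f.items() if k!="frame"}, monitor.observe()["position"])
H,S,V=cv2.split(cv2.cvtColor(im,cv2.COLOR_RGB2HSV))
for c,s in blobs((H>100)&(H<125)&(S>130)&(V>60),200): print("blue",c.round(1),s,on_z(f,*c,.137).round(4))
E
```

```text
{'vertical_fov': 58.14315746340324, 'cx': 279.03710268665554, 'cy': 205.06476141346332, 'xyz': array([ 0.6526133 , -0.00294838,  0.37333594]), 'orientation': array([ 2.8200664 ,  0.00391644, -1.33467881])} [ 0.57150718 -0.02469523  0.24484806]
blue [249.  167.2] [ 220  137   58   61 2765] [0.5961 0.0041]
blue [226.9 350.9] [  150   282   155   134 12573] [ 0.4534 -0.0093]
```

View pics/w1.png

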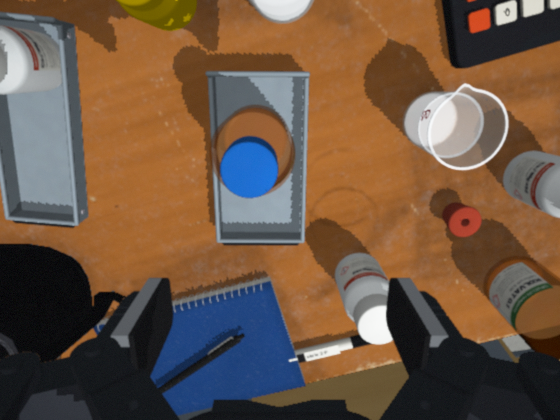

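The wrist view shows the wide lane squarely, with outer corners (208,73), (309,73), (217,243) and (303,243), and the amber cap at (249,167). The narrow lane's front corners are at (8,222) and (82,226).

```bash
python3 - <<'E'
from h import *
f=grab_frame("wrist")
q=[on_z(f,*p,z) for p,z in (((208,73),.036),((309,73),.036),((217,243),.026),((303,243),.026))]
r=(q[0]+q[1])/2; fr=(q[2]+q[3])/2; d=r-fr; print(np.linalg.norm(d),np.degrees(np.arctan2(d[1],d[0])),np.degrees(np.arctan2(*(q[0]-q[1])))+0, (r+fr)/2, fr)
a,b,c=on_z(f,8,222,.026),on_z(f,82,226,.026),on_z(f,74,18,.036)
print("narrow",a,b,(a+b)/2,np.linalg.norm(a-b),np.degrees(np.arctan2(*(c-b)[::-1])))
s=monitor.observe(); print(s["position"],s["tool_rot"])
E
```

```text
0.16079093891324184 12.771738734384002 -13.415689439249936 [ 0.57312442 -0.00515105] [ 0.49471806 -0.02292388]
narrow [0.45885287 0.22349348] [0.47159006 0.15216928] [0.46522146 0.18783138] 0.07245259137016484 4.455718223088331
[ 0.5706692  -0.02704682  0.24485146] [-1.57133938e+00  4.32609483e-04 -1.33839471e+00]
```

Request:
drive_tool(
  steps=[85, 12.3, 16, 0, 0, 85, 12.3, 16, 0, 0, 85, 0, 0, -40, 0, 85, 0, 0, -40, 0, 85, 0, 0, -35, 0],
)

```text
clock: 2.38
position: [0.5944, 0.0024, 0.1286]
tool_rot: [-1.571, -0.0, -1.342]
force: [0.6, -0.4, -0.1]
grip_width: 0.0851
```

Request:
drive_tool(
  steps=[30, 0, 0, 0, 0, 30, 0, 0, 0, 0, 30, 0, 0, 0, 0, 30, 0, 0, 0, 0, 30, 0, 0, 0, 0],
)

```text
clock: 2.8
position: [0.5964, 0.0037, 0.1331]
tool_rot: [-1.567, -0.001, -1.341]
force: [-1.3, 0.9, 9.1]
grip_width: 0.0343
```

Request:
drive_tool(
  steps=[30, 0, 0, 0, 0, 30, 0, 0, 0, 0, 30, 0, 0, 0, 0, 30, 0, 0, 0, 0, 30, 0, 0, 0, 0],
)

```text
clock: 3.22
position: [0.5964, 0.0038, 0.133]
tool_rot: [-1.567, -0.001, -1.341]
force: [-1.2, 0.7, 9.3]
grip_width: 0.0349
```

Request:
drive_tool(
  steps=[50, 0, 0, 0, 0, 50, 0, 0, 3, 0, 50, 0, 0, 3, 0, 30, 0, 0, 0, 0, 30, 0, 0, 0, 0],
)

```text
clock: 3.63
position: [0.5958, 0.0038, 0.1376]
tool_rot: [-1.569, -0.0, -1.341]
force: [-2.0, 1.5, 11.3]
grip_width: 0.0342
```

Request:
drive_tool(
  steps=[30, 0, 0, 0, 0, 30, 0, 0, 0, 0, 30, 0, 0, 0, 0, 30, 0, 0, 0, 0, 30, 0, 0, 0, 0],
)

```text
clock: 4.05
position: [0.5958, 0.004, 0.1376]
tool_rot: [-1.569, -0.0, -1.341]
force: [-2.7, 1.3, 15.4]
grip_width: 0.0345
```

```bash
python3 - <<'E'
from h import *
f=grab_frame("wrist"); cv2.imwrite("pics/w2.png",f["frame"][:,:,::-1]); s=monitor.observe(); print(s["position"],s["force"],s["grip_width"])
E
```

```text
[0.59584347 0.00396965 0.13758   ] [-2.84438389  0.77724351 16.61920983] 0.03450126156168339
```

View pics/w2.png

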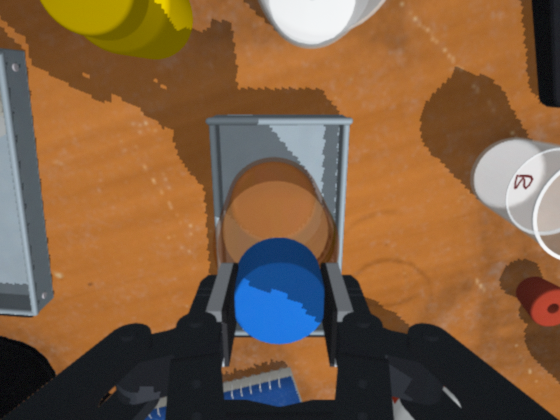

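The picture shows the jaws closed on the blue cap at (280,290), across the lane and centred. I'll lift slightly, slide it forward and lower it.

Request:
drive_tool(
  steps=[30, 0, 0, 7, 0, 30, -15, -4, 0, 0, 30, -15, -4, 0, 0, 30, -15, -4, 0, 0, 30, -14, -3.5, 0, 0],
)

```text
clock: 4.52
position: [0.535, -0.0122, 0.1434]
tool_rot: [-1.572, 0.0, -1.341]
force: [-0.3, -0.0, -3.6]
grip_width: 0.0343
```

```bash
python3 - <<'E'
from h import *
f=grab_frame("top"); im=f["frame"]; cv2.imwrite("pics/t2.png",cv2.resize(im[190:290,225:325],None,fx=5,fy=5,interpolation=cv2.INTER_CUBIC)[:,:,::-1]); s=monitor.observe(); print(s["position"],s["force"],s["grip_width"])
f=grab_frame("scene"); im=f["frame"]; cv2.imwrite("pics/s2.png",cv2.resize(im[130:270,190:390],None,fx=4,fy=4,interpolation=cv2.INTER_CUBIC)[:,:,::-1])
E
```

```text
[ 0.53273849 -0.01309934  0.14327536] [ 0.889528   -0.96606303 -3.73439324] 0.03402326414447757
```

View pics/s2.png

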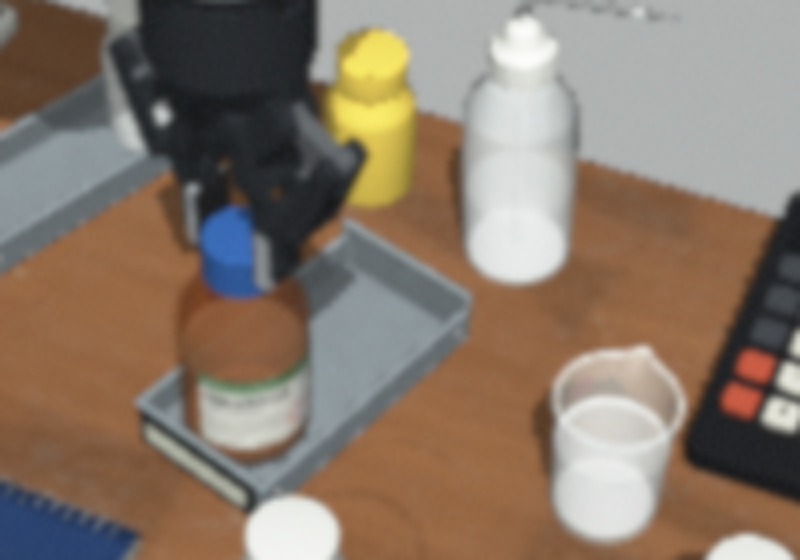

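The close-up shows the amber bottle hanging upright by its cap just behind the front stop. Next I lower, release and rise.

Request:
drive_tool(
  steps=[30, 0, 0, -3, 0, 30, 0, 0, -2, 0, 30, 0, 0, -2, 0, 30, 0, 0, 0, 0, 60, 0, 0, 0, 0],
)

```text
clock: 5.03
position: [0.5372, -0.0115, 0.1368]
tool_rot: [-1.569, -0.0, -1.34]
force: [-1.0, -0.5, -0.4]
grip_width: 0.045
```

Request:
drive_tool(
  steps=[70, 0, 0, 0, 0, 70, 0, 0, 0, 0, 70, 0, 0, 20, 0, 70, 0, 0, 40, 0, 70, 0, 0, 40, 0],
)

```text
clock: 5.45
position: [0.5354, -0.0117, 0.2366]
tool_rot: [-1.574, 0.001, -1.34]
force: [1.1, -0.5, 2.0]
grip_width: 0.07
```

```bash
python3 - <<'E'
from h import *
f=grab_frame("wrist"); im=f["frame"]; s=monitor.observe(); print(s["position"],s["force"],s["qpos"])
H,S,V=cv2.split(cv2.cvtColor(im,cv2.COLOR_RGB2HSV))
C=np.array([.5733,-.004]); a=np.radians(13); M=np.array([[np.cos(a),np.sin(a)],[-np.sin(a),np.cos(a)]])
for n in ("wrist","top"):
  f=grab_frame(n); H,S,V=cv2.split(cv2.cvtColor(f["frame"],cv2.COLOR_RGB2HSV))
  for c,s in blobs((H>100)&(H<125)&(S>130)&(V>60),150): p=on_z(f,*c,.141); print(n,c.round(1),s,p.round(4),(M@(p-C)).round(4))
E
```

```text
[ 0.53843425 -0.01147029  0.24457954] [ 2.59487964 -0.20403766 11.27059219] [ 0.08343864  0.38867977 -0.22618445  1.82677637  0.10661778  0.9307016
 -1.5302782 ]
wrist [277.3 210.8] [ 250  181   56   60 2639] [ 0.5394 -0.0102] [-0.0344  0.0015]
wrist [246.6 330.7] [  176   257   145   143 12666] [ 0.4447 -0.0093] [-0.1265  0.0238]
wrist [123.8 312.6] [106 296  39  34 590] [0.4397 0.0791] [-0.1115  0.111 ]
top [545.4 146.5] [ 520  111   40   88 1841] [ 0.7699 -0.5405] [ 0.0709 -0.567 ]
top [419.8 277.7] [411 269  19  18 268] [ 0.5055 -0.2954] [-0.1316 -0.2687]
top [215.3 352.9] [208 339  15  34 172] [0.3492 0.0989] [-0.1952  0.1507]
```

```bash
python3 - <<'E'
from h import *
s=monitor.observe(); print(s["clock"],s["position"],s["force"],s["qd"].round(3))
f=grab_frame("wrist"); im=f["frame"]; cv2.imwrite("pics/w3.png",im[:,:,::-1])
f=grab_frame("scene");cv2.imwrite("pics/s3.png",f["frame"][:,:,::-1])
E
```

```text
5.6 [ 0.53749799 -0.01179347  0.23885848] [-0.49690071 -0.35649651 -1.26468947] [-0.003  0.05   0.004  0.051  0.006 -0.034 -0.005]
```

View pics/w3.png

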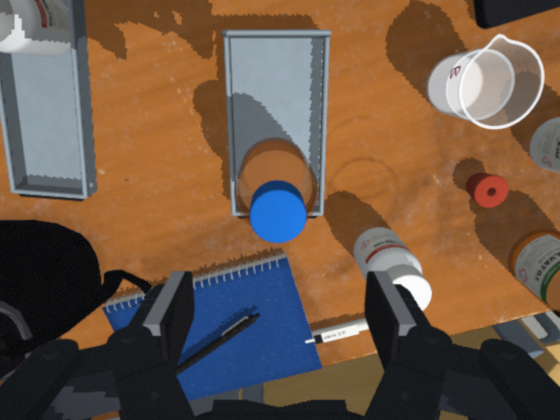

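The amber bottle is upright at the front end of its lane, with its cap at (278,211). The lane corners are (225,33), (330,33), (235,215) and (323,215).

```bash
python3 - <<'E'
from h import *
f=grab_frame("wrist"); H,S,V=cv2.split(cv2.cvtColor(f["frame"],cv2.COLOR_RGB2HSV))
b=[c for c,s in blobs((H>100)&(H<125)&(S>130)&(V>60),800)]; print(b)
q=[on_z(f,*p,z) for p,z in (((225,33),.036),((330,33),.036),((235,215),.026),((323,215),.026))]
r=(q[0]+q[1])/2; fr=(q[2]+q[3])/2; d=r-fr; C=(r+fr)/2;ex=d/np.linalg.norm(d);print(np.linalg.norm(d),np.degrees(np.arctan2(d[1],d[0])),C)
c=min(b,key=lambda c:abs(c[1]-211)); p=on_z(f,*c,.141); print(p,"lx",(p-C)@ex, "from rear outer",(r-p)@ex)
print(monitor.observe()["position"])
E
```

```text
[array([277.80400421, 210.31120478]), array([247.13243703, 331.31525267])]
0.15759659190720357 13.567123380520801 [ 0.57240005 -0.00259209]
[ 0.53954277 -0.0102526 ] lx -0.033737464952555446 from rear outer 0.11253576090615727
[ 0.53569937 -0.01187209  0.23544337]
```

The old bottle reads about 10 mm off the stop, so I'll regrip and take it 6 mm further for margin.

Request:
drive_tool(
  steps=[70, 2, 1, -40, 0, 70, 0, 0, -40, 0, 70, 0, 0, -20, 0, 70, 0, 0, 0, 0, 30, 0, 0, 0, 0],
)

```text
clock: 6.17
position: [0.5373, -0.0107, 0.1353]
tool_rot: [-1.574, 0.001, -1.34]
force: [-0.9, 1.4, 0.4]
grip_width: 0.0594
```

Request:
drive_tool(
  steps=[30, 0, 0, 0, 0, 30, 0, 0, 0, 0, 30, 0, 0, 0, 0, 30, 0, 0, 0, 0, 30, 0, 0, 6, 0],
)

```text
clock: 6.58
position: [0.5381, -0.0109, 0.1429]
tool_rot: [-1.57, -0.0, -1.341]
force: [-0.6, 0.7, -3.2]
grip_width: 0.0344
```

Request:
drive_tool(
  steps=[30, 0, 0, 0, 0, 30, -4, -1, 0, 0, 30, -4, -1, 0, 0, 30, 0, 0, 0, 0, 30, 0, 0, 0, 0],
)

```text
clock: 7.0
position: [0.53, -0.0129, 0.1424]
tool_rot: [-1.57, -0.0, -1.341]
force: [2.7, 0.9, -2.1]
grip_width: 0.0338
```

Request:
drive_tool(
  steps=[30, 0, 0, -3, 0, 30, 0, 0, -3, 0, 30, 0, 0, 0, 0, 60, 0, 0, 0, 0, 70, 0, 0, 0, 0],
)

```text
clock: 7.42
position: [0.53, -0.0129, 0.1362]
tool_rot: [-1.571, -0.0, -1.341]
force: [-0.8, 0.5, -0.3]
grip_width: 0.0572
```

Request:
drive_tool(
  steps=[70, 0, 0, 0, 0, 70, 0, 0, 20, 0, 70, 0, 0, 40, 0, 80, 0, 0, 40, 0, 85, 5, 20, 0, -5.4],
)

```text
clock: 7.83
position: [0.5369, 0.004, 0.2424]
tool_rot: [-1.564, -0.002, -1.436]
force: [1.4, -1.7, 1.3]
grip_width: 0.0849
```

Request:
drive_tool(
  steps=[85, 12, 37, 0, 0, 85, 12, 37, 0, 0, 85, 12, 37, 0, 0, 85, 12, 37, 0, 0, 85, 12, 37, 0, 0],
)

```text
clock: 8.25
position: [0.5951, 0.1938, 0.2359]
tool_rot: [-1.572, -0.0, -1.435]
force: [0.1, -0.5, 0.8]
grip_width: 0.0849
```

Request:
drive_tool(
  steps=[85, 0, 0, 0, 0, 85, 0, 0, 0, 0, 85, 0, 0, 0, 0, 85, 0, 0, 0, 0, 85, 0, 0, 0, 0],
)

```text
clock: 8.67
position: [0.5951, 0.1909, 0.2363]
tool_rot: [-1.571, -0.0, -1.437]
force: [0.2, 0.7, -0.5]
grip_width: 0.0849
```

```bash
python3 - <<'E'
from h import *
f=grab_frame("wrist"); im=f["frame"]; cv2.imwrite("pics/w4.png",im[:,:,::-1]); s=monitor.observe(); print(s["position"],s["tool_rot"])
f=grab_frame("top"); H,S,V=cv2.split(cv2.cvtColor(f["frame"],cv2.COLOR_RGB2HSV))
for c,s in blobs((H>100)&(H<125)&(S>130)&(V>60),150): print(c.round(1),s,on_z(f,*c,.141))
E
```

```text
[0.59510886 0.19099721 0.23641566] [-1.57078163e+00 -3.44008346e-04 -1.43639646e+00]
[545.4 146.4] [ 520  111   40   87 1840] [ 0.77020668 -0.54053321]
[274.7 259.7] [267 252  17  17 229] [ 0.53279839 -0.01162505]
[419.8 277.6] [411 269  19  18 269] [ 0.50560651 -0.29538387]
[262.1 349.2] [ 208  299  109  101 5568] [0.35900852 0.0082154 ]
```

View pics/w4.png

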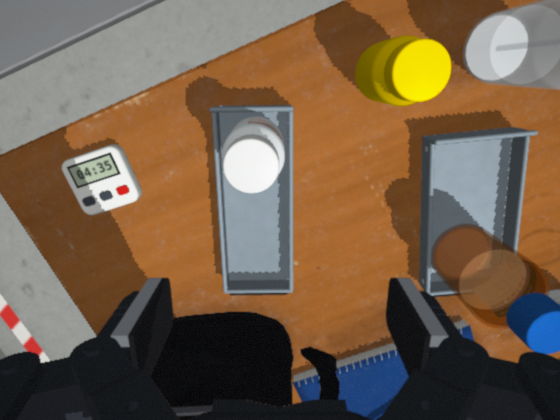

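The wrist view shows the narrow lane with corners (212,108), (293,108), (226,293) and (293,292), and the white cap at (251,164). The bag stands close to the lane's front, with its near edge at row 313.

```bash
python3 - <<'E'
from h import *
f=grab_frame("wrist")
q=[on_z(f,*p,z) for p,z in (((213,108),.036),((293,108),.036),((225,293),.026),((293,292),.026))]
r=(q[0]+q[1])/2; fr=(q[2]+q[3])/2; d=r-fr; C=(r+fr)/2;ex=d/np.linalg.norm(d);print(np.linalg.norm(d),np.linalg.norm(q[0]-q[1]),np.linalg.norm(q[2]-q[3]),np.degrees(np.arctan2(d[1],d[0])),"C",C)
H,S,V=cv2.split(cv2.cvtColor(f["frame"],cv2.COLOR_RGB2HSV))
m=((S<30)&(V>225)); m[:,:215]=0;m[:,300:]=0
for c,s in blobs(m,400): p=on_z(f,*c,.1); print("cap",c,s,p,"lx",(p-C)@ex,"ly",(p-C)@[-ex[1],ex[0]])
t=grab_frame("top"); Vt=cv2.cvtColor(t["frame"],cv2.COLOR_RGB2HSV)[:,:,2]
for z in (0,.04,.08,.12,.16):
  # edge of bag: dark mask, world-x extremum along the lane's centre line y=0.19
  o=[]
  for g,VV in ((f,V),(t,Vt)):
    xs=np.arange(.35,.47,.002); o.append(max([x for x in xs if (lambda u:0<=u[1]<419.5 and VV[int(u[1]),int(u[0])]<28)(proj(g,[x,.19,z]))] or [0]))
  print(z,o)
E
```

```text
0.18436259920757378 0.06759754955044123 0.0697364393517882 8.114514818872973 C [0.55886061 0.20791253]
cap [252.53069987 165.68527265] [ 225  140   59   53 2329] [0.61545646 0.21308789] lx 0.05675972311754286 ly -0.002865076756242327
0 [np.float64(0.42200000000000004), np.float64(0.42200000000000004)]
0.04 [np.float64(0.44800000000000006), np.float64(0.43000000000000005)]
0.08 [np.float64(0.4680000000000001), np.float64(0.43400000000000005)]
0.12 [np.float64(0.4680000000000001), np.float64(0.44000000000000006)]
0.16 [np.float64(0.4680000000000001), 0]
```

Request:
drive_tool(
  steps=[85, 19.5, 22, -16, 0, 85, 0, 0, -41, 0, 85, 0, 0, -41, 0, 85, 0, 0, -41, 0, 85, 0, 0, -41, 0],
)

```text
clock: 9.28
position: [0.6145, 0.2139, 0.0548]
tool_rot: [-1.57, 0.0, -1.435]
force: [1.6, -0.0, -0.2]
grip_width: 0.085
```

Request:
drive_tool(
  steps=[85, 0, 0, 0, 0, 44, 0, 0, 0, 0, 44, 0, 0, 0, 0, 44, 0, 0, 0, 0, 44, 0, 0, 0, 0],
  grip_force=40,
)

```text
clock: 9.7
position: [0.6161, 0.2148, 0.0597]
tool_rot: [-1.566, 0.001, -1.435]
force: [-1.0, 0.2, 9.6]
grip_width: 0.0485
```

Request:
drive_tool(
  steps=[44, 0, 0, 0, 0, 44, 0, 0, 4, 0, 44, 0, 0, 4, 0, 44, 0, 0, 0, 0, 44, 0, 0, 0, 0],
)

```text
clock: 10.12
position: [0.615, 0.2142, 0.0654]
tool_rot: [-1.569, 0.0, -1.435]
force: [0.2, 0.1, -1.5]
grip_width: 0.0485
```

Request:
drive_tool(
  steps=[44, -20, -2.8, 0, 0, 44, -26, -3.7, 0, 0, 44, -26, -3.7, 0, 0, 44, -26, -3.7, 0, 0, 44, -18, -2.5, 0, 0],
)

```text
clock: 10.53
position: [0.4964, 0.1973, 0.0644]
tool_rot: [-1.572, -0.0, -1.435]
force: [0.8, 0.3, -0.7]
grip_width: 0.049
```

Request:
drive_tool(
  steps=[44, 0, 0, 0, 0, 44, 0, 0, 0, 0, 44, 0, 0, -3, 0, 44, 0, 0, -3, 0, 44, 0, 0, -2, 0],
)

```text
clock: 10.95
position: [0.5012, 0.1986, 0.0583]
tool_rot: [-1.567, 0.001, -1.436]
force: [-10.2, 1.1, 75.9]
grip_width: 0.0489
```

```bash
python3 - <<'E'
from h import *
f=grab_frame("scene"); cv2.imwrite("pics/s4.png",cv2.resize(f["frame"][100:240,60:300],None,fx=3.3,fy=3.3,interpolation=cv2.INTER_CUBIC)[:,:,::-1]); s=monitor.observe(); print(s["position"],s["force"])
E
```

```text
[0.50119624 0.19853517 0.05814817] [-6.11752668 -2.11832546 47.83026493]
```

View pics/s4.png

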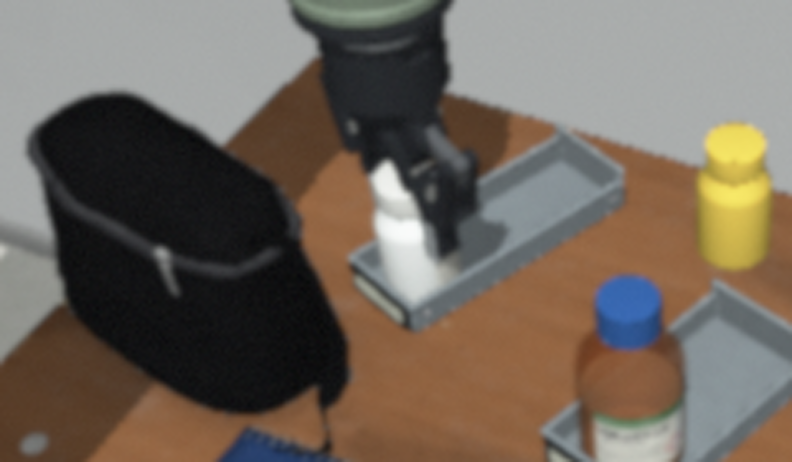

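The view shows white_old upright at the front stop, clear of the bag, but pressed down at about 48 N. I'll ease off, release and rise.

Request:
drive_tool(
  steps=[44, 0, 0, 2, 0, 44, 0, 0, 1, 0, 44, 0, 0, 0, 0, 70, 0, 0, 0, 0, 85, 0, 0, 0, 0],
)

```text
clock: 11.42
position: [0.4987, 0.1977, 0.0589]
tool_rot: [-1.571, -0.0, -1.435]
force: [-0.2, -0.9, 0.5]
grip_width: 0.0716
```

Request:
drive_tool(
  steps=[85, 0, 0, 0, 0, 85, 0, 0, 0, 0, 85, 0, 0, 20, 0, 85, 0, 0, 41, 0, 85, 0, 0, 41, 0],
)

```text
clock: 11.83
position: [0.4976, 0.1975, 0.1616]
tool_rot: [-1.574, -0.001, -1.435]
force: [0.6, -0.5, 1.0]
grip_width: 0.0853
```

Request:
drive_tool(
  steps=[85, 0, 0, 41, 0, 85, 0, 0, 30, 0, 85, 4, -40, 0, 0, 85, 4, -40, 0, 0, 85, 4, -40, 0, 0],
)

```text
clock: 12.25
position: [0.5105, 0.0766, 0.2329]
tool_rot: [-1.569, 0.0, -1.433]
force: [1.7, -0.2, -0.7]
grip_width: 0.0847
```

```bash
python3 - <<'E'
from h import *
s=monitor.observe(); print(s["position"],s["force"])
t=grab_frame("top"); H,S,V=cv2.split(cv2.cvtColor(t["frame"],cv2.COLOR_RGB2HSV))
m=((S<30)&(V>215))
for c,s in blobs(m,100):
  if 140<c[0]<420 and c[1]>190: print("white",c.round(1),s,on_z(t,*c,.096).round(4))
cv2.imwrite("pics/t4.png",cv2.resize(t["frame"][190:310,130:250],None,fx=5,fy=5,interpolation=cv2.INTER_CUBIC)[:,:,::-1])
E
```

```text
[0.51054748 0.07658398 0.23292623] [ 1.67603378 -0.21342123 -0.70066403]
white [339.1 206.2] [329 194  22  25 426] [ 0.6449 -0.1409]
white [399.9 219.3] [391 209  19  22 336] [ 0.6211 -0.2663]
white [334.5 288.9] [325 279  20  21 329] [ 0.4751 -0.1346]
white [325.4 331.1] [315 324  23  15 128] [ 0.3893 -0.1178]
```

View pics/t4.png

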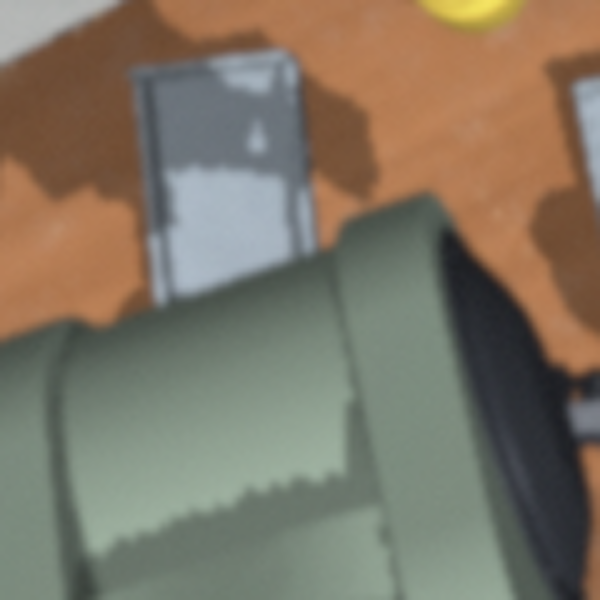

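The arm hides the narrow lane's front in this top view. I move on towards the nearer white bottle and will check that lane later.

Request:
drive_tool(
  steps=[85, -6, -35, 0, 0, 85, -6, -35, 0, 0, 85, -6, -35, 0, 0, 85, -6, -35, 0, 0, 85, -6, -35, 0, 0],
)

```text
clock: 12.72
position: [0.48, -0.0988, 0.2324]
tool_rot: [-1.571, -0.0, -1.435]
force: [1.0, 0.1, -0.2]
grip_width: 0.085
```

Request:
drive_tool(
  steps=[85, -5, -35, 0, 0, 85, 0, 0, 0, 0, 85, 0, 0, 0, 0, 85, 0, 0, 0, 0, 85, 0, 0, 0, 0],
)

```text
clock: 13.13
position: [0.4758, -0.1312, 0.2323]
tool_rot: [-1.571, 0.0, -1.434]
force: [0.4, 0.5, 0.0]
grip_width: 0.0849
```

```bash
python3 - <<'E'
from h import *
s=monitor.observe(); print(s["position"],s["force"])
f=grab_frame("wrist"); cv2.imwrite("pics/w5.png",f["frame"][:,:,::-1]); t=grab_frame("top")
for n,g in (("wrist",f),("top",t)):
  H,S,V=cv2.split(cv2.cvtColor(g["frame"],cv2.COLOR_RGB2HSV))
  for c,s in blobs((S<30)&(V>215),100): print(n,c.round(1),s,on_z(g,*c,.096).round(4))
E
```

```text
[ 0.47580268 -0.13120483  0.2322759 ] [0.37665563 0.53413411 0.0234274 ]
wrist [523.6  15.1] [ 495    0   63   37 1794] [ 0.6157 -0.2677]
wrist [497.7  43.7] [486  40  29   9 160] [ 0.5974 -0.2568]
wrist [286.2 194.3] [ 258  160   56   62 2343] [ 0.4783 -0.136 ]
wrist [261.  264.3] [235 252  53  26 492] [ 0.4192 -0.1246]
top [330.1 108.4] [314  93  43  26 218] [ 0.8499 -0.1181]
top [266.6 167.9] [254 136  27  48 594] [0.7211 0.0113]
top [339.9 205.5] [329 190  26  30 523] [ 0.6465 -0.1425]
top [399.7 219.7] [389 209  22  23 355] [ 0.6202 -0.2659]
top [109.9 241.4] [ 95 226  31  31 407] [0.5597 0.3318]
```

View pics/w5.png

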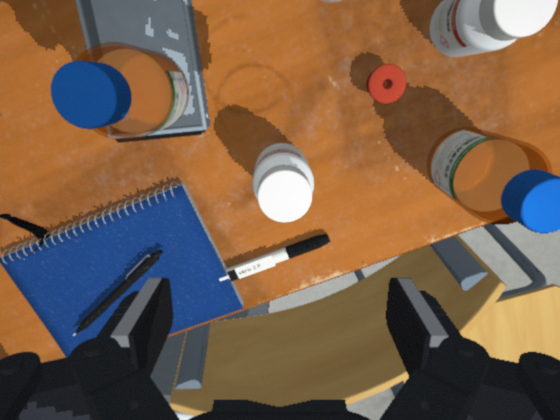

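The wrist view shows the near white bottle's cap at (286,192), free all round. The marker at (280,258) is clear of the jaws.

Request:
drive_tool(
  steps=[85, 1, -4, -20, 0, 85, 0, 0, -40, 0, 85, 0, 0, -40, 0, 85, 0, 0, -40, 0, 85, 0, 0, -40, 0],
)

```text
clock: 13.65
position: [0.4768, -0.1354, 0.0509]
tool_rot: [-1.57, 0.0, -1.434]
force: [0.9, -0.9, 0.2]
grip_width: 0.0851
```

Request:
drive_tool(
  steps=[85, 0, 0, 0, 0, 44, 0, 0, 0, 0, 44, 0, 0, 0, 0, 44, 0, 0, 0, 0, 44, 0, 0, 0, 0],
)

```text
clock: 14.07
position: [0.4783, -0.1364, 0.0552]
tool_rot: [-1.566, -0.001, -1.435]
force: [-1.4, 1.9, 11.1]
grip_width: 0.0488
```

Request:
drive_tool(
  steps=[44, 0, 0, 5, 0, 44, 0, 0, 20, 0, 44, 0, 0, 40, 0, 44, 0, 0, 40, 0, 44, 0, 0, 40, 0],
)

```text
clock: 14.48
position: [0.4763, -0.1362, 0.201]
tool_rot: [-1.569, -0.001, -1.435]
force: [0.5, -0.6, -1.2]
grip_width: 0.0484
```

Request:
drive_tool(
  steps=[44, 0, 0, 30, 0, 44, 4, 20, 0, 0, 44, 9, 38, 0, 0, 44, 9, 38, 0, 0, 44, 9, 38, 0, 0],
)

```text
clock: 14.9
position: [0.5078, -0.0009, 0.2298]
tool_rot: [-1.567, -0.001, -1.436]
force: [1.3, 0.1, -1.0]
grip_width: 0.049
```

Request:
drive_tool(
  steps=[44, 9, 38, 0, 0, 44, 9, 38, 0, 0, 44, 9, 38, 0, 0, 44, 9, 38, 0, 0, 44, 7, 34, 0, 0],
)

```text
clock: 15.32
position: [0.5508, 0.1863, 0.2297]
tool_rot: [-1.568, 0.001, -1.434]
force: [0.6, -0.1, -0.8]
grip_width: 0.049
```

Request:
drive_tool(
  steps=[44, 2.5, 21, 0, 0, 44, 0, 0, 0, 0, 44, 0, 0, 0, 0, 44, 0, 0, 0, 0, 44, 0, 0, 0, 0],
)

```text
clock: 15.73
position: [0.5532, 0.2035, 0.2283]
tool_rot: [-1.57, -0.0, -1.437]
force: [0.1, -1.3, -1.5]
grip_width: 0.0484
```

```bash
python3 - <<'E'
from h import *
s=monitor.observe(); print(s["position"],s["force"],s["grip_width"],s["qpos"][[0,6]])
f=grab_frame("wrist"); cv2.imwrite("pics/w6.png",f["frame"][:,:,::-1])
E
```

```text
[0.55321703 0.20347718 0.22831542] [ 0.08534302 -1.27925337 -1.51488072] 0.04840141612053079 [-0.28740239 -2.00857524]
```

View pics/w6.png

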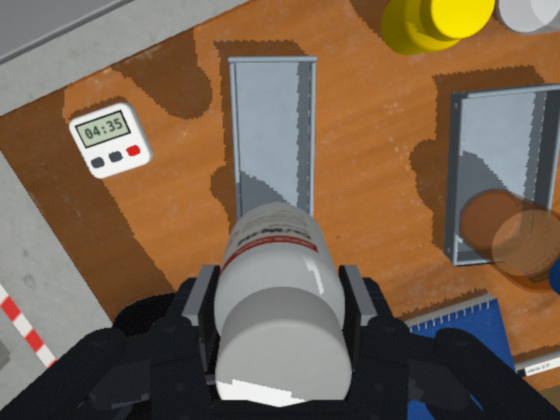

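The bottle hangs upright over the narrow lane, lined up with it (lane rear corners (230,58) and (316,58)). Lowering now.

Request:
drive_tool(
  steps=[44, 2, 2, -30, 0, 44, 0, 0, -40, 0, 44, 0, 0, -40, 0, 44, 0, 0, -35, 0, 44, 0, 0, -16, 0],
)

```text
clock: 16.2
position: [0.5535, 0.205, 0.0626]
tool_rot: [-1.575, -0.001, -1.436]
force: [-0.3, 0.6, -2.2]
grip_width: 0.0484
```

Request:
drive_tool(
  steps=[44, 0, 0, 0, 0, 44, 0, 0, 0, 0, 44, 0, 0, -2, 0, 44, 0, 0, -2, 0, 44, 0, 0, 0, 0],
)

```text
clock: 16.62
position: [0.5557, 0.2068, 0.0634]
tool_rot: [-1.569, 0.0, -1.435]
force: [0.2, -0.6, -0.8]
grip_width: 0.0487
```

Request:
drive_tool(
  steps=[44, 0, 0, -2, 0, 44, 0, 0, -1.5, 0, 44, 0, 0, 0, 0, 44, 0, 0, 0, 0, 44, 0, 0, 0, 0],
)

```text
clock: 17.03
position: [0.5554, 0.2069, 0.0593]
tool_rot: [-1.57, 0.0, -1.435]
force: [-0.1, 0.3, 5.3]
grip_width: 0.0487
```

Request:
drive_tool(
  steps=[70, 0, 0, 0, 0, 85, 0, 0, 0, 0, 85, 0, 0, 0, 0, 85, 0, 0, 15, 0, 85, 0, 0, 40, 0],
)

```text
clock: 17.45
position: [0.5526, 0.2058, 0.1102]
tool_rot: [-1.578, -0.002, -1.435]
force: [0.0, -0.2, -0.1]
grip_width: 0.0848
```

Request:
drive_tool(
  steps=[85, 0, 0, 40, 0, 85, 0, 0, 40, 0, 85, 0, 0, 40, 0, 85, 5, -39, 0, 0, 85, 5, -39, 0, 0],
)

```text
clock: 17.87
position: [0.5657, 0.13, 0.2363]
tool_rot: [-1.566, 0.001, -1.431]
force: [1.2, -0.9, -1.3]
grip_width: 0.085
```

Request:
drive_tool(
  steps=[85, 5.5, -39.5, 0, 0, 85, 5.5, -39.5, 0, 0, 85, 5.5, -39.5, 0, 0, 85, 5.5, -39.5, 0, 0, 85, 5.5, -39.5, 0, 0],
)

```text
clock: 18.28
position: [0.5924, -0.0708, 0.2339]
tool_rot: [-1.571, -0.0, -1.435]
force: [0.8, 0.6, 0.3]
grip_width: 0.0848
```

Request:
drive_tool(
  steps=[85, 5.5, -39.5, 0, 0, 85, 5.5, -39.5, 0, 0, 85, 5.5, -39.5, 0, 0, 85, 5.5, -39.5, 0, 0, 85, 5.5, -39.5, 0, 0],
)

```text
clock: 18.7
position: [0.6199, -0.2683, 0.2338]
tool_rot: [-1.571, 0.0, -1.435]
force: [0.2, 0.0, 0.1]
grip_width: 0.0851
```

Request:
drive_tool(
  steps=[85, 0, 0, 0, 0, 85, 0, 0, 0, 0, 85, 0, 0, 0, 0, 85, 0, 0, 0, 0, 85, 0, 0, 0, 0],
)

```text
clock: 19.12
position: [0.6203, -0.2649, 0.234]
tool_rot: [-1.571, 0.0, -1.433]
force: [-0.2, 0.1, -0.3]
grip_width: 0.0848
```

```bash
python3 - <<'E'
from h import *
s=monitor.observe(); print(s["position"],s["force"],s["qpos"][[0,6]])
f=grab_frame("wrist"); t=grab_frame("top")
for n,g in (("wrist",f),("top",t)):
  H,S,V=cv2.split(cv2.cvtColor(g["frame"],cv2.COLOR_RGB2HSV))
  for c,s in blobs((S<30)&(V>215),100): print(n,c.round(1),s,on_z(g,*c,.096).round(4))
a=cv2.resize(t["frame"][190:310,130:320],None,fx=3,fy=3,interpolation=cv2.INTER_CUBIC)
b=cv2.resize(f["frame"],(480,360)); b=b[:,:,:]
c=np.zeros((600,800,3),np.uint8); c[:240,:380]=cv2.resize(a,(380,240)); c[240:,:480]=b
cv2.imwrite("pics/m7.png",c[:,:,::-1])
E
```

```text
[ 0.62031535 -0.26485598  0.23399354] [-0.19609202  0.11269037 -0.28505637] [ 0.4095575  -1.19394347]
wrist [147.6 123.4] [  92   85   88   87 2278] [ 0.66   -0.1673]
wrist [284.7 190.3] [ 258  164   55   53 2225] [ 0.6252 -0.2683]
top [332.5 107. ] [314  92  44  28 280] [ 0.8531 -0.1232]
top [267.8 173.5] [253 159  27  25 353] [0.7094 0.0084]
top [341.1 205. ] [328 190  30  30 606] [ 0.6475 -0.145 ]
top [513. 202.] [490 193  48  18 289] [ 0.6627 -0.4976]
top [105.8 241.7] [ 95 226  24  32 350] [0.5587 0.3405]
top [472.6 233.8] [464 228  19  13 181] [ 0.5951 -0.4151]
top [171.4 247.8] [165 242  13  13 106] [0.5499 0.2035]
top [175.4 273.9] [169 268  13  12 107] [0.4965 0.193 ]
top [325.4 331.1] [314 324  24  16 150] [ 0.3894 -0.1177]
```

View pics/m7.png

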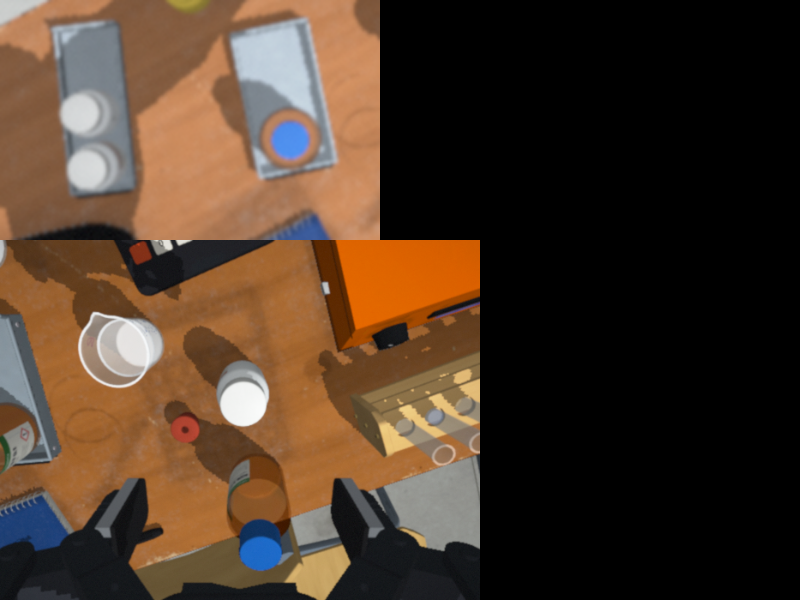

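Top left shows both white bottles upright in the narrow lane with a small gap, and amber_old at its stop. Below, the second white bottle's cap is at (243,402), which is (285,190) at full resolution, and the stopper is clear of the jaws.

Request:
drive_tool(
  steps=[85, 2.5, -2, -22, 0, 85, 0, 0, -40, 0, 85, 0, 0, -40, 0, 85, 0, 0, -40, 0, 85, 0, 0, -40, 0],
)

```text
clock: 19.63
position: [0.6227, -0.2677, 0.0505]
tool_rot: [-1.57, -0.0, -1.434]
force: [1.0, 0.1, -0.0]
grip_width: 0.0852
```

Request:
drive_tool(
  steps=[85, 0, 0, 0, 0, 44, 0, 0, 0, 0, 44, 0, 0, 0, 0, 44, 0, 0, 0, 0, 44, 0, 0, 0, 0],
)

```text
clock: 20.05
position: [0.6243, -0.2686, 0.0552]
tool_rot: [-1.567, -0.002, -1.435]
force: [-1.4, 2.4, 8.3]
grip_width: 0.0491
```

Request:
drive_tool(
  steps=[44, 0, 0, 5, 0, 44, 0, 0, 20, 0, 44, 0, 0, 40, 0, 44, 0, 0, 40, 0, 44, 0, 0, 40, 0],
)

```text
clock: 20.47
position: [0.6225, -0.2683, 0.2005]
tool_rot: [-1.569, -0.001, -1.435]
force: [0.1, -0.6, -1.7]
grip_width: 0.049
```

Request:
drive_tool(
  steps=[44, 0, 0, 30, 0, 44, -5, 25, 0, 0, 44, -8, 40, 0, 0, 44, -8, 40, 0, 0, 44, -8, 40, 0, 0],
)

```text
clock: 20.88
position: [0.593, -0.122, 0.2288]
tool_rot: [-1.568, -0.001, -1.436]
force: [2.0, 0.2, -1.2]
grip_width: 0.0491
```

Request:
drive_tool(
  steps=[44, -8, 40, 0, 0, 44, -8, 40, 0, 0, 44, 4, 40, 0, 0, 44, 4, 40, 0, 0, 44, 4, 40, 0, 0],
)

```text
clock: 21.3
position: [0.5896, 0.0786, 0.229]
tool_rot: [-1.568, -0.0, -1.435]
force: [2.3, -0.5, -1.3]
grip_width: 0.049
```

Request:
drive_tool(
  steps=[44, 4, 40, 0, 0, 44, 4, 40, 0, 0, 44, 6, 35, 0, 0, 44, 5, 20, 0, 0, 44, 0, 0, 0, 0],
)

```text
clock: 21.72
position: [0.6083, 0.2177, 0.2285]
tool_rot: [-1.569, 0.003, -1.429]
force: [0.4, -0.1, -2.3]
grip_width: 0.0489
```

Request:
drive_tool(
  steps=[44, 0, 0, 0, 0, 44, 0, 0, 0, 0, 44, 0, 0, 0, 0, 44, 0, 0, 0, 0, 44, 0, 0, 0, 0],
)

```text
clock: 22.13
position: [0.6087, 0.2108, 0.2272]
tool_rot: [-1.57, -0.0, -1.436]
force: [0.2, 0.3, -1.0]
grip_width: 0.0491
```

Request:
drive_tool(
  steps=[44, 1, 3, -30, 0, 44, 0, 0, -40, 0, 44, 0, 0, -40, 0, 44, 0, 0, -35, 0, 44, 0, 0, -16, 0],
)

```text
clock: 22.55
position: [0.6076, 0.2135, 0.0614]
tool_rot: [-1.575, -0.001, -1.435]
force: [-0.8, -0.0, -2.2]
grip_width: 0.0491
```

Request:
drive_tool(
  steps=[44, 0, 0, 0, 0, 44, 0, 0, -2, 0, 44, 0, 0, -2, 0, 44, 0, 0, -1.5, 0, 44, 0, 0, 0, 0],
)

```text
clock: 22.97
position: [0.6102, 0.2149, 0.0615]
tool_rot: [-1.569, 0.0, -1.435]
force: [-0.3, -0.3, -1.0]
grip_width: 0.0491
```

Request:
drive_tool(
  steps=[44, 0, 0, -0.5, 0, 44, 0, 0, 0, 0, 44, 0, 0, 0, 0, 44, 0, 0, 0, 0, 44, 0, 0, 0, 0],
)

```text
clock: 23.38
position: [0.6096, 0.2148, 0.0599]
tool_rot: [-1.571, 0.0, -1.435]
force: [0.7, 0.7, -1.5]
grip_width: 0.0495
```

Still hanging by a millimetre or so, so I'll lower a little more, release and move on to the amber bottle.

Request:
drive_tool(
  steps=[44, 0, 0, -1.5, 0, 44, 0, 0, 0, 0, 44, 0, 0, 0, 0, 44, 0, 0, 0, 0, 44, 0, 0, 0, 0],
)

```text
clock: 23.8
position: [0.6099, 0.2149, 0.0592]
tool_rot: [-1.57, 0.0, -1.435]
force: [-3.8, -1.9, 14.0]
grip_width: 0.0488
```

Request:
drive_tool(
  steps=[70, 0, 0, 0, 0, 85, 0, 0, 0, 0, 85, 0, 0, 0, 0, 85, 0, 0, 15, 0, 85, 0, 0, 40, 0],
)

```text
clock: 24.22
position: [0.607, 0.2138, 0.1092]
tool_rot: [-1.578, -0.002, -1.435]
force: [0.5, 0.2, -0.0]
grip_width: 0.0851
```

Request:
drive_tool(
  steps=[85, 0, 0, 40, 0, 85, 0, 0, 40, 0, 85, 0, 0, 40, 0, 85, -6, -39, 0, 0, 85, -6, -39, 0, 0],
)

```text
clock: 24.63
position: [0.598, 0.1381, 0.2355]
tool_rot: [-1.567, 0.001, -1.431]
force: [0.7, -1.2, -1.3]
grip_width: 0.0846
```

Request:
drive_tool(
  steps=[85, -8, -39.5, 0, 5.4, 85, -8, -39.5, 0, 0, 85, -8, -39.5, 0, 0, 85, -8, -39.5, 0, 0, 85, -8, -39.5, 0, 0],
)

```text
clock: 25.05
position: [0.5568, -0.0626, 0.2334]
tool_rot: [-1.571, -0.0, -1.341]
force: [1.2, -0.2, 0.7]
grip_width: 0.085
```

Request:
drive_tool(
  steps=[85, -8, -39.5, 0, 0, 85, -8, -39.5, 0, 0, 85, -8, -39.5, 0, 0, 85, -8, -39.5, 0, 0, 85, -8, -39.5, 0, 0],
)

```text
clock: 25.47
position: [0.5168, -0.2602, 0.2334]
tool_rot: [-1.571, -0.0, -1.341]
force: [0.8, 0.2, -0.2]
grip_width: 0.0852
```

Request:
drive_tool(
  steps=[85, -8, -37, 0, 0, 85, 0, 0, 0, 0, 85, 0, 0, 0, 0, 85, 0, 0, 0, 0, 85, 0, 0, 0, 0],
)

```text
clock: 25.88
position: [0.51, -0.2941, 0.2333]
tool_rot: [-1.571, 0.0, -1.339]
force: [0.3, 0.2, 0.5]
grip_width: 0.0852
```

```bash
python3 - <<'E'
from h import *
s=monitor.observe(); print(s["position"],s["force"],s["qpos"][[0,6]],s["tool_rot"])
f=grab_frame("wrist"); t=grab_frame("top")
for n,g in (("wrist",f),("top",t)):
  H,S,V=cv2.split(cv2.cvtColor(g["frame"],cv2.COLOR_RGB2HSV))
  for c,s in blobs((H>100)&(H<125)&(S>130)&(V>60),150): print(n,c.round(1),s,on_z(g,*c,.137).round(4))
a=cv2.resize(t["frame"][190:310,130:320],(380,240),interpolation=cv2.INTER_CUBIC)
c=np.zeros((600,480,3),np.uint8); c[:240,:380]=a; c[240:]=cv2.resize(f["frame"],(480,360))
cv2.imwrite("pics/m8.png",c[:,:,::-1])
E
```

```text
[ 0.50998186 -0.29408074  0.23326277] [0.29636829 0.22273608 0.46313151] [ 0.53692291 -0.99615612] [-1.57059185e+00  4.90013416e-04 -1.33918030e+00]
wrist [ 23.9 261.6] [   0  172   73  148 5676] [ 0.4397 -0.1375]
wrist [285.2 218.1] [ 257  187   57   62 2803] [ 0.5091 -0.2983]
top [545.3 146.7] [ 520  112   40   87 1864] [ 0.7705 -0.5424]
top [274.6 259.5] [267 252  16  16 206] [ 0.533  -0.0113]
top [262.1 349.3] [ 208  299  109  101 5547] [0.3581 0.0084]
```

View pics/m8.png

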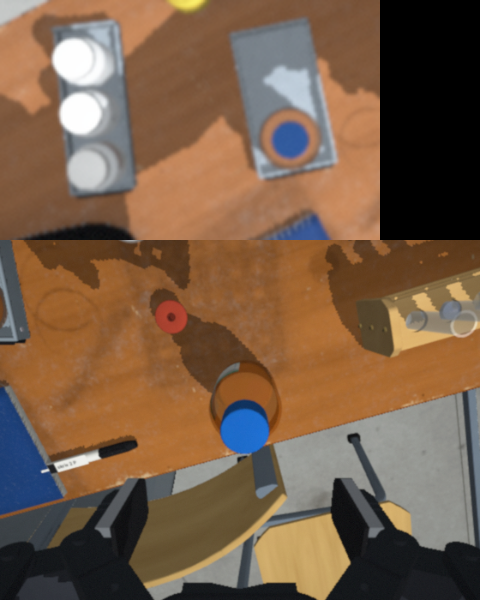

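Top left shows all three white bottles upright in the narrow lane and amber_old at its stop. Below, the new amber's cap is at (245,427), which is (285,218) at full resolution, and free of neighbours.

Request:
drive_tool(
  steps=[85, -2.5, -3, -30, 0, 85, 0, 0, -40, 0, 85, 0, 0, -31, 0, 85, 0, 0, 0, 0, 30, 0, 0, 0, 0],
  grip_force=50,
)

```text
clock: 26.4
position: [0.507, -0.2973, 0.132]
tool_rot: [-1.572, 0.002, -1.34]
force: [1.2, -1.2, 0.4]
grip_width: 0.0753
```

Request:
drive_tool(
  steps=[30, 0, 0, 0, 0, 30, 0, 0, 0, 0, 30, 0, 0, 0, 0, 30, 0, 0, 0, 0, 30, 0, 0, 0, 0],
)

```text
clock: 26.82
position: [0.5081, -0.2988, 0.1344]
tool_rot: [-1.568, -0.002, -1.341]
force: [-1.1, 0.1, 12.7]
grip_width: 0.0341
```

Request:
drive_tool(
  steps=[30, 0, 0, 6, 0, 30, 0, 0, 14, 0, 30, 0, 0, 30, 0, 30, 0, 0, 40, 0, 30, 0, 0, 40, 0],
)

```text
clock: 27.23
position: [0.5065, -0.2979, 0.2643]
tool_rot: [-1.571, 0.001, -1.341]
force: [1.0, -1.6, -1.7]
grip_width: 0.0338
```

Request:
drive_tool(
  steps=[30, 0, 0, 30, 0, 30, 5, 17, 0, 0, 30, 10, 33, 0, 0, 30, 11, 34, 0, 0, 30, 11, 34, 0, 0],
)

```text
clock: 27.65
position: [0.544, -0.1791, 0.2934]
tool_rot: [-1.57, -0.001, -1.342]
force: [1.2, -0.3, -2.3]
grip_width: 0.034
```

Request:
drive_tool(
  steps=[30, 11, 34, 0, 0, 30, 11, 34, 0, 0, 30, 11, 34, 0, 0, 30, 11, 34, 0, 0, 30, 8, 30, 0, 0],
)

```text
clock: 28.07
position: [0.5964, -0.0118, 0.2932]
tool_rot: [-1.57, 0.0, -1.34]
force: [-0.8, 0.2, -3.3]
grip_width: 0.0339
```

Request:
drive_tool(
  steps=[30, 4.5, 17, 0, 0, 30, 0, 0, 0, 0, 30, 0, 0, 0, 0, 30, 0, 0, 0, 0, 30, 0, 0, 0, 0],
)

```text
clock: 28.48
position: [0.6004, 0.0015, 0.2927]
tool_rot: [-1.571, -0.001, -1.342]
force: [-0.2, 0.0, -3.6]
grip_width: 0.0339
```

Request:
drive_tool(
  steps=[30, 0.7, 2, -30, 0, 30, 0, 0, -40, 0, 30, 0, 0, -40, 0, 30, 0, 0, -26, 0, 30, 0, 0, -12, 0],
)

```text
clock: 28.9
position: [0.5995, 0.0035, 0.141]
tool_rot: [-1.575, 0.0, -1.342]
force: [-0.1, 0.3, -3.1]
grip_width: 0.0344
```

Request:
drive_tool(
  steps=[30, 0, 0, 0, 0, 30, 0, 0, 0, 0, 30, 0, 0, -2, 0, 30, 0, 0, -2, 0, 30, 0, 0, 0, 0],
)

```text
clock: 29.32
position: [0.6017, 0.0047, 0.1413]
tool_rot: [-1.569, -0.0, -1.341]
force: [-0.9, 0.8, -2.3]
grip_width: 0.0342
```

```bash
python3 - <<'E'
from h import *
s=monitor.observe(); print(s["position"],s["force"])
f=grab_frame("scene"); cv2.imwrite("pics/s9.png",cv2.resize(f["frame"][90:290,150:410],None,fx=3,fy=3,interpolation=cv2.INTER_CUBIC)[:,:,::-1])
E
```

```text
[0.6017362  0.00466344 0.14128145] [-0.90148287  0.84618758 -2.27688149]
```

View pics/s9.png

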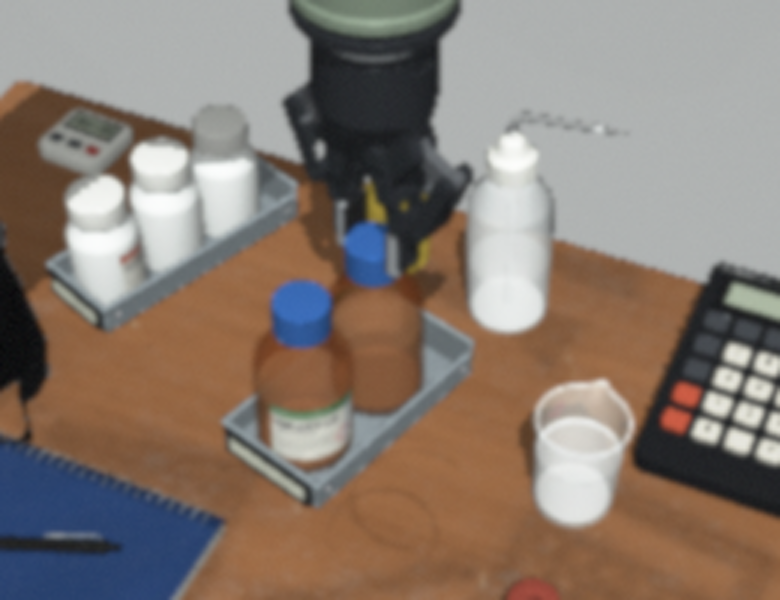

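The new amber hangs upright inside the wide lane behind the old one, and the three whites stand upright in theirs. I'll finish lowering.

Request:
drive_tool(
  steps=[30, 0, 0, -1.5, 0, 30, 0, 0, -1.5, 0, 30, 0, 0, 0, 0, 30, 0, 0, 0, 0, 30, 0, 0, 0, 0],
)

```text
clock: 29.78
position: [0.602, 0.0049, 0.1385]
tool_rot: [-1.569, -0.0, -1.341]
force: [-1.7, -0.6, 13.0]
grip_width: 0.0341
```

Request:
drive_tool(
  steps=[50, 0, 0, 0, 0, 70, 0, 0, 0, 0, 70, 0, 0, 0, 0, 70, 0, 0, 0, 0, 70, 0, 0, 15, 0],
)

```text
clock: 30.2
position: [0.6, 0.0047, 0.1502]
tool_rot: [-1.574, 0.001, -1.34]
force: [0.5, 0.7, -0.0]
grip_width: 0.07
```

Request:
drive_tool(
  steps=[70, 0, 0, 40, 0, 70, 0, 0, 40, 0, 70, -10, -39, 20, 0, 70, -10, -39, 0, 0, 70, -10, -39, 0, 0],
)

```text
clock: 30.62
position: [0.5721, -0.1103, 0.2523]
tool_rot: [-1.568, -0.001, -1.339]
force: [1.6, -0.8, -0.7]
grip_width: 0.0701
```

Request:
drive_tool(
  steps=[70, -10, -39, 0, 0, 70, -10, -39, 0, 0, 70, -10, -39, 0, 0, 70, -10, -39, 0, 0, 70, -10, -39, 0, 0],
)

```text
clock: 31.03
position: [0.5211, -0.3062, 0.2509]
tool_rot: [-1.571, -0.0, -1.341]
force: [1.0, 0.1, 0.0]
grip_width: 0.0698
```

Request:
drive_tool(
  steps=[70, 0, 0, 0, 0, 70, 0, 0, 0, 0, 70, 0, 0, 0, 0, 70, 0, 0, 0, 0, 70, 0, 0, 0, 0],
)

```text
clock: 31.45
position: [0.5226, -0.3032, 0.2509]
tool_rot: [-1.571, 0.0, -1.339]
force: [0.1, -0.1, -0.0]
grip_width: 0.0703
```

```bash
python3 - <<'E'
from h import *
s=monitor.observe(); print(s["clock"],s["position"],s["force"])
t=grab_frame("top"); H,S,V=cv2.split(cv2.cvtColor(t["frame"],cv2.COLOR_RGB2HSV))
def lx(p,C,a): a=np.radians(a); d=p-np.array(C); return (np.array([[np.cos(a),np.sin(a)],[-np.sin(a),np.cos(a)]])@d).round(4)
for c,s in blobs((H>100)&(H<125)&(S>130)&(V>60),150):
  if c[0]<320 and c[1]<300: p=on_z(t,*c,.141); print("amber",p.round(4),lx(p,(.5735,-.004),13))
cv2.imwrite("pics/t9.png",cv2.resize(t["frame"][150:310,140:440],None,fx=2.6,fy=2.6,interpolation=cv2.INTER_CUBIC)[:,:,::-1])
E
```

```text
31.45 [ 0.52255816 -0.30316318  0.25088285] [ 0.06937272 -0.10697445 -0.03719414]
amber [0.598 0.005] [0.0259 0.0033]
amber [ 0.5329 -0.0115] [-0.0413  0.0018]
```

View pics/t9.png

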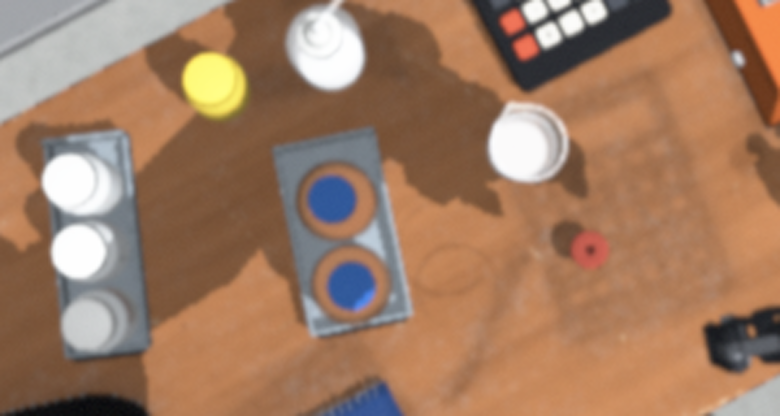

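The final top view shows all five bottles upright inside their lanes. White_old's cap is at (92,321), about lx −0.06, and amber_old is at lx −0.041. The beaker, stopper, wash bottle and yellow bottle look unmoved, so I'm handing in.

```bash
python3 -c "
from workcell import workorder; print(workorder.job_done())"
```

```text
the job is handed in; nothing more can be done
None
```

I moved both old bottles to their front stops, then loaded the two new white bottles and the new amber one behind them. The job went in at about 31.5 s of the 102 s allowed, and the interface gives no verdict.

**Last checks** (final top view, arm clear and fingers open):
- **Bottles:** all five look upright and inside their lanes.
- **amber_old:** it sits at about x = −0.041 in the wide lane, where the limit is −0.030.
- **white_old:** it sits at about x = −0.06 in the narrow lane, where the limit is −0.0495. I read this by eye from the picture; the fingers let it go at about −0.059.
- **Bystanders:** the beaker, stopper, wash bottle and yellow bottle look where they were. I judged this by eye and did not measure it.

**What went less well:**
- **amber_old needed a second move:** after the first one it measured only 2 to 6 mm inside its limit, so I regripped it and took it about 8 mm further.
- **white_old was set down too hard:** the wrist force briefly reached 76 N (limit 120 N), so I eased off before letting go. The later bottles were set down at no more than about 14 N.
- **The cameras disagreed slightly:** the wrist and top cameras differed by up to about 5 mm on bottle positions, and I used values in between.
- **amber_new's position is uncertain:** the top view put it at x = 0.026 in its lane, 67 mm from amber_old. The tool position at release gave about 0.030. Both are well inside the lane and clear of amber_old.

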